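# Load the tote and hang it on the cleat

### The job

Put the loose steel sleeve into one of the two compartments of the plywood tote while the tote stands on the bench. Then hang the tote on the wooden cleat of the upright board: tip its foot away from the board, hook its angled rear strip behind the cleat's edge, then swing the foot in and lower it until it hangs level and fully home, the whole strip on the cleat and the sleeve still inside. Leave the bin, the hammer and the bottle where they are.

Things in the scene. Friction and masses are not known exactly. Their poses are not given: they have to be found in the camera images.
- tote: Loose plywood tray on the bench, 0.45 kg (+-25%). Origin under the tray's middle, z up, +x its rear (roughly towards the cleat board), -x its low front. Tray x -50 to 38, y -75 to 75, walls 6 thick, 45 high, floor 6. Backboard x 38 to 50, 110 high. A 14 thick web at y 0 (the carry grip) splits it into two compartments, each 62 (y) x 82 (x, -44 to 38).
- web_top (a point): Middle of the top edge of the tote's web, at (-3, 0, 112) in the tote's frame; axes as the tote's. The web is 14 thick (y -7 to 7), 82 long (x -44 to 38) and stands 67 above the tray walls: pinch it across y from above. Keep hold until the tote is home: let go while still tipped, it sticks part-way by friction.
- strip_edge (a point): Middle of the pointed lower edge of the angled strip behind the tote's backboard, at (68, 0, 72) in the tote's frame. The strip spans x 50 to 68, y -70 to 70, top z 110; its underside slopes 45 degrees from (x 50, z 90) down and back to this edge (x 68, z 72). It goes into the groove behind the cleat.
- spacer (a point): Middle of the rear top edge of the spacer at the tote's foot, at (72, 0, 20) in its frame; it spans x 50 to 72, z 0 to 20, y -70 to 70. When hung it lies 10 under the cleat, against the board, so the tote cannot drop on straight: hook the strip with the foot tipped 20 to 28 degrees away from the board (turn about the tote's +y), then swing the foot in under the cleat.
- sleeve: Loose steel tube, 32 outside and 22 inside diameter, 50 high, 0.14 kg, standing upright on the bench. Origin at the centre of its underside, z along its axis.
- cleat_board: Fixed upright plywood board, 380 long (y), 210 high, 18 thick, with a wooden cleat on its front. Origin at bench level on the front face, mid-length; z up, +x into the board, -x out of its front. With the tote fully home the tote's axes are parallel to the board's, its origin is at (-72, any, 70) and strip_edge at (-4, any, 142) in this frame, its backboard against the cleat.
- cleat_edge (a point): Middle of the cleat's upper front edge, at (-22, 0, 160) in the board's frame; axes as the board's. The cleat is 300 long (y -150 to 150), x -22 to 0; its front goes from z 100 to 160 and its top slopes 45 degrees from this edge down to the board (x 0, z 138), leaving a V groove.
- screw_bin: Bystander: small open green plastic bin, 100 x 130 x 60 high, loose on the bench. Origin under its centre.
- hammer: Bystander: hammer lying on the bench, along its x.
- spray: Bystander: white plastic bottle with a cap, 54 across, 100 high, upright. Origin under its centre.
Mind the look-alikes: they are no part of the job. Several things have the shape of the sleeve; the one meant has the colours described above.

How it is judged:
On the way, in this order (a step that is already met when the one before it is completed fails the run):
1. the sleeve lies released in the tote's tray while the tote stands on the bench (x of sleeve in the frame of tote between -0.048 and 0.042 m and y of sleeve in the frame of tote between -0.073 and 0.073 m and z of sleeve in the frame of tote between 0 and 0.045 m and angle between tote's own z axis and vertical below 0.05 rad and height (world z) of tote below 0.008 m and contact force between the fingers and sleeve below 0.05 N), for 0.2 s.
2. the tote's strip is over the cleat with its foot tipped away from the board (angle between tote's own z axis and vertical above 0.15 rad and x of spacer in the frame of cleat_board below -0.008 m and x of strip_edge in the frame of cleat_board between -0.022 and 0.004 m and z of strip_edge in the frame of cleat_board between 0.136 and 0.19 m), for 0.05 s.
At the end, for the whole second after the job is handed in: The tote hangs on the cleat at rest: strip edge in the groove within 7 mm of its home height (about 142 mm) and 8 mm of its home distance from the board, tote within 4 degrees of level and of square to the board, its middle within 85 mm of the cleat's middle; the sleeve lies at rest in the tray (x of strip_edge in the frame of cleat_board between -0.012 and 0.004 m and y of strip_edge in the frame of cleat_board between -0.085 and 0.085 m and z of strip_edge in the frame of cleat_board between 0.132 and 0.149 m and angle between tote's own z axis and vertical below 0.07 rad and angle between the x axis of tote and the x axis of cleat_board, either way round below 0.07 rad and x of sleeve in the frame of tote between -0.048 and 0.042 m and y of sleeve in the frame of tote between -0.073 and 0.073 m and z of sleeve in the frame of tote between 0 and 0.045 m and linear speed of tote below 0.02 m/s and linear speed of sleeve below 0.03 m/s); the robot touches nothing.
It fails at once if the bin is knocked or moved by more than 40 mm (distance of screw_bin from where it was at the start of the episode above 0.04 m).
It fails at once if the hammer is knocked or moved by more than 40 mm (distance of hammer from where it was at the start of the episode above 0.04 m).
It fails at once if the bottle is knocked or moved by more than 40 mm (distance of spray from where it was at the start of the episode above 0.04 m).
It also fails if it takes over 54 s, if anything falls off the work surface, if the arm or the gripper's body presses on something with over 40 N, if the wrist force passes 120 N, or if a joint passes its speed limit or range.

### The arm

A 7-joint arm with a two-finger parallel gripper is mounted at the origin on the work surface. World frame = base frame: x ahead of the robot, y to its left, z up, the work surface at z = 0. Lengths are in m, angles in rad, forces in N, time in s.
With the tool pointing down it reaches from about 0.425 to 0.925 m from the base axis. Payload 6.8 kg.
Tool frame: the origin (TCP) lies at the very end of the fingers, on their centre line; the grasp point (between the pads) lies 19 mm behind it; z points along the fingers, y is the line along which they close (so a half turn about z gives the same grasp; the last joint's range is limited). The gripper opens to 85 mm and grips with 20 to 120 N. Pads are 22 mm wide; open, the fingers measure 114 mm over their backs; the gripper's body (76 mm by 85 mm) begins 54 mm behind the grasp point. The pads swing forward as they close: fully open they stand 13 mm farther back than shut.
Start: joints at [1.229, 0.477, 0.022, 1.555, -0.011, 1.109, -0.083], TCP at [0.156, -0.657, 0.202] pointing down, gripper open.
Joint ranges: [-2.96, 2.96], [-0.34, 2.1], [-1.41, 1.46], [0.24, 2.44], [-1.37, 4.51], [0.17, 1.92], [-2.96, 2.96]. Speed limits (rad/s): [2.39, 2.39, 3.14, 3.14, 3.14, 3.14, 3.14].

### API

Orientations are given as a rotation vector (axis times angle).
In Python, from bench import get_obs, grab_frame, hand_in gives the robot as it stands.
- The arm moves only by the tool drive_tool, never from a script. Its argument "rows" is a list of rows, each an object with "offset": the shift along the tool's x, y, z as a fraction of full scale, a list of three; "rotation": the turn, a rotation vector about the tool's x, y, z as a fraction of full scale, a list of three; "claw": the opening, from 0 (shut) to 1 (fully open). In form: [{"offset": [tx, ty, tz], "rotation": [wx, wy, wz], "claw": claw}, ...]. A call has 1 to 20 rows; each row is the pose to reach, as a shift and turn from the pose commanded when the call began, along the tool's axes at that moment; what a row does not reach only later rows make up. Full scale, the value 1, is 0.15 m for a shift and 2 rad for a turn. A row lasts 1/12 s, in which the tool goes at most 41.7 mm and 7.16 degrees, less where a joint would pass 70% of its speed; a pose out of reach is approached as far as the arm can. A call with a number of a shift or a turn outside -1 to 1 is refused whole. A call with a gripper value outside its range is refused whole. The fingers move at their own pace and stop on an object; "force" is the grip in N (left out, the last holds). Time passes only in rows, so rows that repeat a pose let the fingers close. It gives the time, the measured TCP pose, the force, the opening and the grip force at its end, in the units of the state.
- get_obs(): the state, without advancing time (a new reading comes with each control period).
- grab_frame(name): name is "scene" or "top" or "wrist"; returns a dict with "frame" (400x640x3 uint8, red, green, blue), "z_map" (400x640 float32, m along the optical axis (not along the pixel's ray), 0 where there is no reading), "vfov" (degrees; the focal length in pixels is half the picture's height over the tangent of half this angle, whatever the lens; pixels are square), "cx", "cy" (the principal point, pixels), "R" (3x3) and "t" (3): a world point X has camera coordinates R X + t. Camera axes: x right, y down, z forward; pixel columns grow to the right and rows downward; lengths in m; the calibration is good to about 2 mm. A picture is of the moment at which its call begins.
- hand_in(): hands the job in; it is judged then, once.
The state is a dict: "clock": time; "joints": joint angles; "qvel": joint speeds; "tau": joint torques, N m; "tcp_pos": TCP position; "orientation": TCP orientation; "contact_force": force on the tool from outside, world axes, zero at the start; "moment": the same for the moment, N m; "grip_width": finger opening in m; "gripper_force": force on a finger pad.
Only numpy, scipy, OpenCV 4.12 (cv2) and the standard library are available. Lean on these libraries where they do the work, as an engineer would, in place of code of your own. Each camera call takes 0.05 s, during which the arm holds its last target. There are 200 camera calls.

## Working session

There is one attempt and no reset: what is moved stays moved. The work goes in short steps, Python scripts to look and compute and a tool call to move; the robot and the scene stay as the last step left them, time stands still between calls to the robot, and variables do not carry over. Pictures are saved under pics/ and viewed, at most 10 in all, crops included, and the job is handed in when it is done.

Besides the shell and the picture viewer there is one more tool, called by a JSON object that holds its "method" and its "body". drive_tool: Moves the arm, as the interface text tells. Its arguments: {"type":"object","properties":{"rows":{"type":"array","items":{"type":"object","properties":{"offset":{"type":"array","items":{"type":"number"}},"rotation":{"type":"array","items":{"type":"number"}},"claw":{"type":"number"}}}},"force":{"type":"number"}},"required":["rows"]}

```bash
ls; mkdir -p pics
python3 - <<'E'
from bench import *
import cv2,numpy as np
print(get_obs())
for n in ("scene","top"):
    f=grab_frame(n); np.savez(f"{n}0.npz",**f)
    cv2.imwrite(f"pics/{n}0.png",f["frame"][:,:,::-1]); print(n,f["vfov"],f["cx"],f["cy"],f["R"],f["t"])
E
```

```text
pics
{'clock': 0.0, 'joints': array([ 1.22888112,  0.47779765,  0.02233286,  1.55647565, -0.01147556,
        1.10929654, -0.08307214]), 'qvel': array([-0.00082058,  0.00127694,  0.0002298 , -0.00069075,  0.00077586,
        0.0004971 ,  0.00102419]), 'tau': array([-1.29135742e-04, -5.96462452e+01,  1.60780605e+00, -2.81200433e+01,
        1.23868149e-02,  9.48310015e-03,  2.20967837e-05]), 'tcp_pos': array([ 0.15621575, -0.65599825,  0.20111707]), 'orientation': array([-3.11833703e+00, -3.66331973e-01,  5.81310280e-04]), 'contact_force': array([-0.27221365, -0.12565676,  0.01031342]), 'moment': array([-0.02637443,  0.00291382, -0.03316098]), 'gripper_force': 0.0, 'grip_width': 0.08530804021430735}
scene 48.44028938722009 323.8708769805069 200.95090001244958 [[ 0.09990374  0.99470761  0.02400014]
 [ 0.60277508 -0.04131384 -0.79684087]
 [-0.79163214  0.09407407 -0.60371237]] [-0.05979165 -0.26355195  1.50576482]
top 49.94451877099583 312.1917158834345 200.99615073929428 [[-0.01690723 -0.99976555 -0.0135275 ]
 [-0.98407543  0.01903316 -0.1767294 ]
 [ 0.17694544  0.01032407 -0.98416651]] [0.00983683 0.57926372 1.16201743]
```

View pics/scene0.png

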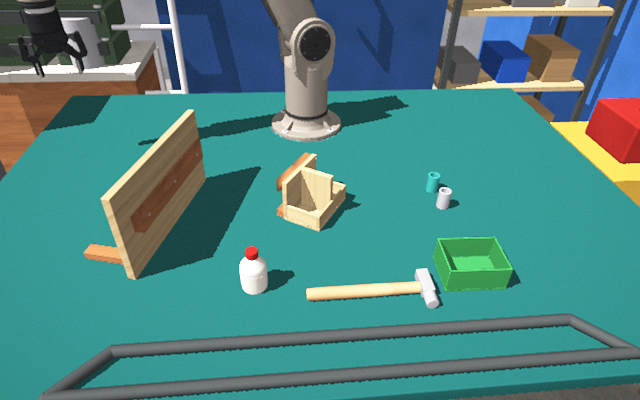

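View pics/top0.png

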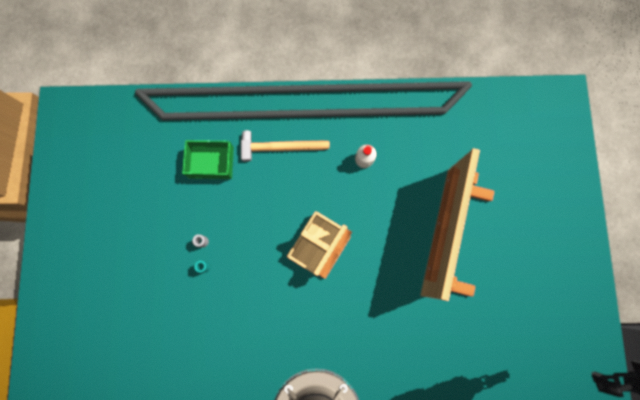

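The scene picture shows two sleeve-shaped things. The grey steel one is at scene (444,198) / top (200,241). The teal look-alike is at scene (433,182) / top (200,267). The tote is at top (320,245) with its orange strip facing lower right. The board is at top (455,225) with its front facing left. The hammer, bin and bottle are in the upper row, and nothing else is tube-shaped. I choose the grey one.

```bash
cat > h.py <<'E'
import numpy as np,cv2
def cloud(f):
    z=f["z_map"]; F=200/np.tan(np.radians(float(f["vfov"]))/2)
    v,u=np.mgrid[:400,:640]
    c=np.stack([(u-f["cx"])/F*z,(v-f["cy"])/F*z,z],-1)
    return (c-f["t"])@f["R"]
E
python3 - <<'E'
from h import *
S=np.load("scene0.npz");T=np.load("top0.npz")
for n,f,(x,y) in (("s",S,(438,190)),("t",T,(200,254))):
    cr=f["frame"][y-30:y+30,x-40:x+40,::-1]; cv2.imwrite(f"pics/crop_{n}.png",cv2.resize(cr,None,fx=5,fy=5,interpolation=2))
a=np.hstack([cv2.imread("pics/crop_s.png"),cv2.imread("pics/crop_t.png")]);cv2.imwrite("pics/crop0.png",a)
for n,f in (("scene",S),("top",T)):
    P=cloud(f);ok=f["z_map"]>0
    def box(u0,u1,v0,v1,z0,z1):
        p=P[v0:v1,u0:u1];o=ok[v0:v1,u0:u1]&(p[...,2]>z0)&(p[...,2]<z1);return p[o]
    print(n,"bench z",np.median(P[300:310,200:210,2]) if n=="top" else np.median(P[330:340,250:270,2]),ok.mean())
    # sleeve by top plane
    b=(426,460,182,215) if n=="scene" else (188,212,230,252)
    p=box(*b,.02,.07);print(" sleeve n",len(p),p.mean(0).round(4),p.min(0).round(4),p.max(0).round(4))
    q=p[p[:,2]>.045];print("  rim circle",cv2.minEnclosingCircle(q[:,:2].astype(np.float32)))
    b=(265,360,145,235) if n=="scene" else (275,365,200,290)
    p=box(*b,.10,.122);print(" tote top n",len(p),p[:,2].mean(),cv2.minAreaRect(p[:,:2].astype(np.float32)))
    p=box(*b,.01,.2);print(" tote all",cv2.minAreaRect(p[:,:2].astype(np.float32)),p[:,2].max())
    b=(100,210,105,280) if n=="scene" else (415,485,140,305)
    p=box(*b,.203,.22);print(" board top",len(p),p[:,2].mean(),cv2.minAreaRect(p[:,:2].astype(np.float32)))
    np.save(f"{n}_c.npy",P)
# top-down occupancy points for bystanders
P=cloud(T)
for nm,(u0,u1,v0,v1) in dict(bin=(180,235,137,182),ham=(238,332,128,165),spray=(354,379,143,170),decoy=(190,210,258,276)).items():
    p=P[v0:v1,u0:u1].reshape(-1,3);p=p[p[:,2]>.012];print(nm,p.min(0).round(3),p.max(0).round(3))
E
```

```text
scene bench z 0.020304711001739043 0.995890625
 sleeve n 237 [0.47   0.3153 0.0364] [0.4016 0.2964 0.0202] [0.4958 0.3342 0.0527]
  rim circle ((0.47956186532974243, 0.31917959451675415), 0.01639358513057232)
 tote top n 741 0.1082750154031541 ((0.4384799599647522, -0.04445214569568634), (0.1303449422121048, 0.13369496166706085), 7.685076713562012)
 tote all ((0.4604315161705017, -0.0206509530544281), (0.12471719086170197, 0.15407505631446838), 57.44020462036133) 0.11454755328477716
 board top 1044 0.20841984776828382 ((0.49659276008605957, -0.3599874973297119), (0.02210506610572338, 0.38144293427467346), 74.23709869384766)
top bench z 0.0010380597784926501 0.9960078125
 sleeve n 105 [0.4759 0.3179 0.0426] [0.461  0.3028 0.021 ] [0.4918 0.3363 0.0561]
  rim circle ((0.4763464629650116, 0.31885606050491333), 0.015738436952233315)
 tote top n 798 0.11122121705891286 ((0.43454933166503906, -0.0431772843003273), (0.12563976645469666, 0.12999668717384338), 6.300046443939209)
 tote all ((0.45778846740722656, -0.019753992557525635), (0.12196182459592819, 0.1501903533935547), 57.39189529418945) 0.11901148910711479
 board top 1261 0.21062473664928646 ((0.4941863715648651, -0.3607545495033264), (0.019985631108283997, 0.3796698749065399), 74.05414581298828)
bin [ 0.365 -0.013  0.012] [0.766 0.368 1.246]
ham [ 0.365 -0.053  0.012] [0.805 0.206 1.246]
spray [ 0.686 -0.182  0.012] [ 0.737 -0.13   0.106]
decoy [ 0.365 -0.013  0.013] [0.42  0.328 1.246]
```

View pics/crop0.png

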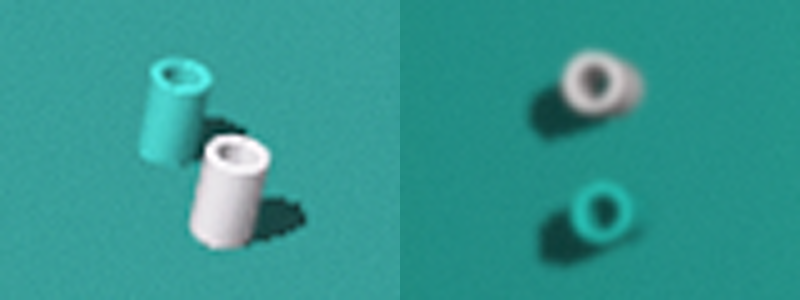

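The grey steel sleeve is confirmed at crop left (230,190) and right (593,82). The teal one behind it is the look-alike. First I lift clear of the board.

```bash
cat >> h.py <<'E'
from scipy.spatial.transform import Rotation as Ro
def pose(yaw_y_deg,tilt_deg=0):
    """tool pointing down, tool y at world yaw; tilt = turn about the tool y direction (world), deg"""
    a=np.radians(yaw_y_deg); y=np.array([np.cos(a),np.sin(a),0]); z=np.array([0,0,-1.]); x=np.cross(y,z)
    return Ro.from_rotvec(np.radians(tilt_deg)*y)*Ro.from_matrix(np.c_[x,y,z])
def step(p,R,p2,R2):
    return (R.inv().apply(np.array(p2)-p)/.15).round(3),((R.inv()*R2).as_rotvec()/2).round(3)
def chain(p,R,wps):
    """wps: list of (pos,Rot): prints the values of one call each, compounding rounding"""
    for p2,R2 in wps:
        o,r=step(p,R,p2,R2); print("offset",o.tolist(),"rotation",r.tolist())
        p=p+R.apply(o*.15); R=R*Ro.from_rotvec(r*2)
def now():
    from bench import get_obs
    o=get_obs(); return np.array(o["tcp_pos"]),Ro.from_rotvec(o["orientation"])
E
python3 - <<'E'
from h import *
p,R=now()
C=np.array([.478,.319])
w=[((.156,-.656,.35),pose(-76.6))]
A=np.array([.156,-.656,.35]);B=np.array([.52,-.2,.35]);D=np.array([.478,.319,.13])
for i in (1,2,3): w.append((A+(B-A)*i/3,pose(-76.6+15*i)))
for i in (1,2,3,4): w.append((B+(D-B)*i/4,pose(-31.6+89*i/4)))
chain(p,R,w)
E
```

```text
offset [-0.002, -0.002, -0.992] rotation [-0.001, 0.0, -0.0]
offset [1.022, -0.799, -0.0] rotation [0.0, 0.0, -0.131]
offset [1.194, -0.506, -0.001] rotation [0.0, 0.0, -0.131]
offset [1.284, -0.18, -0.0] rotation [0.0, 0.0, -0.131]
offset [0.7, -0.513, 0.366] rotation [0.0, 0.0, -0.194]
offset [0.843, -0.209, 0.367] rotation [-0.0, 0.0, -0.194]
offset [0.859, 0.124, 0.366] rotation [-0.0, 0.0, -0.194]
offset [0.747, 0.441, 0.366] rotation [-0.0, 0.0, -0.194]
```

{"method": "drive_tool", "body": {"rows": [{"offset":[0,0,-0.5],"rotation":[0,0,0],"claw":0.8},{"offset":[0,0,-1],"rotation":[0,0,0],"claw":0.8},{"offset":[0,0,-1],"rotation":[0,0,0],"claw":0.8},{"offset":[0,0,-1],"rotation":[0,0,0],"claw":0.8}], "force": 60}}

```text
clock: 0.43
tcp_pos: [0.1565, -0.6575, 0.3568]
orientation: [3.116, 0.366, 0.001]
contact_force: [-0.6, -0.4, 0.0]
grip_width: 0.0684
gripper_force: 0.0
```

Run:
```python
from h import *
p,R=now()
w=[]
A=p;B=np.array([.50,-.2,.33]);D=np.array([.478,.319,.13])
for i in (1,2,3,4): w.append((A+(B-A)*i/4,pose(-76.6+12*i)))
for i in (1,2,3,4): w.append((B+(D-B)*i/4,pose(-28.6+86*i/4)))
chain(p,R,w)
```

```text
offset [0.733, -0.61, 0.042] rotation [0.002, 0.0, -0.105]
offset [0.845, -0.443, 0.044] rotation [0.0, 0.0, -0.105]
offset [0.918, -0.257, 0.045] rotation [0.0, 0.0, -0.104]
offset [0.951, -0.062, 0.044] rotation [0.0, 0.0, -0.105]
offset [0.742, -0.447, 0.333] rotation [0.0, 0.0, -0.188]
offset [0.854, -0.142, 0.332] rotation [0.0, 0.0, -0.187]
offset [0.848, 0.179, 0.333] rotation [-0.0, 0.0, -0.188]
offset [0.722, 0.478, 0.333] rotation [-0.0, 0.0, -0.187]
```

{"method": "drive_tool", "body": {"rows": [{"offset":[0.73,-0.61,0.04],"rotation":[0,0,-0.105],"claw":0.8},{"offset":[0.73,-0.61,0.04],"rotation":[0,0,-0.105],"claw":0.8},{"offset":[0.73,-0.61,0.04],"rotation":[0,0,-0.105],"claw":0.8},{"offset":[0.73,-0.61,0.04],"rotation":[0,0,-0.105],"claw":0.8},{"offset":[0.73,-0.61,0.04],"rotation":[0,0,-0.105],"claw":0.8}]}}

```text
clock: 0.85
tcp_pos: [0.2463, -0.5378, 0.3461]
orientation: [-3.06, -0.704, -0.003]
contact_force: [0.2, 0.7, 0.1]
grip_width: 0.0679
gripper_force: 0.0
```

{"method": "drive_tool", "body": {"rows": [{"offset":[0.85,-0.44,0.04],"rotation":[0,0,-0.105],"claw":0.8},{"offset":[0.85,-0.44,0.04],"rotation":[0,0,-0.105],"claw":0.8},{"offset":[0.85,-0.44,0.04],"rotation":[0,0,-0.105],"claw":0.8},{"offset":[0.85,-0.44,0.04],"rotation":[0,0,-0.105],"claw":0.8},{"offset":[0.85,-0.44,0.04],"rotation":[0,0,-0.105],"claw":0.8}]}}

```text
clock: 1.27
tcp_pos: [0.332, -0.4239, 0.3399]
orientation: [-2.97, -1.02, -0.002]
contact_force: [0.7, -0.1, -0.8]
grip_width: 0.069
gripper_force: 0.0
```

{"method": "drive_tool", "body": {"rows": [{"offset":[0.92,-0.26,0.04],"rotation":[0,0,-0.105],"claw":0.8},{"offset":[0.92,-0.26,0.04],"rotation":[0,0,-0.105],"claw":0.8},{"offset":[0.92,-0.26,0.04],"rotation":[0,0,-0.105],"claw":0.8},{"offset":[0.92,-0.26,0.04],"rotation":[0,0,-0.105],"claw":0.8},{"offset":[0.92,-0.26,0.04],"rotation":[0,0,-0.105],"claw":0.8}]}}

```text
clock: 1.68
tcp_pos: [0.417, -0.3094, 0.3339]
orientation: [-2.848, -1.324, -0.002]
contact_force: [-0.8, 0.5, -0.0]
grip_width: 0.0683
gripper_force: 0.0
```

{"method": "drive_tool", "body": {"rows": [{"offset":[0.95,-0.06,0.04],"rotation":[0,0,-0.105],"claw":0.8},{"offset":[0.95,-0.06,0.04],"rotation":[0,0,-0.105],"claw":0.8},{"offset":[0.95,-0.06,0.04],"rotation":[0,0,-0.105],"claw":0.8},{"offset":[0.95,-0.06,0.04],"rotation":[0,0,-0.105],"claw":0.8},{"offset":[0.95,-0.06,0.04],"rotation":[0,0,-0.105],"claw":0.8}]}}

```text
clock: 2.1
tcp_pos: [0.5022, -0.1957, 0.3277]
orientation: [-2.694, -1.614, -0.002]
contact_force: [-0.2, 0.0, -0.6]
grip_width: 0.0685
gripper_force: 0.0
```

Tracking is good, so I continue to above the sleeve.

{"method": "drive_tool", "body": {"rows": [{"offset":[0.74,-0.45,0.33],"rotation":[0,0,-0.188],"claw":0.8},{"offset":[0.74,-0.45,0.33],"rotation":[0,0,-0.188],"claw":0.8},{"offset":[0.74,-0.45,0.33],"rotation":[0,0,-0.188],"claw":0.8},{"offset":[0.74,-0.45,0.33],"rotation":[0,0,-0.188],"claw":0.8},{"offset":[0.74,-0.45,0.33],"rotation":[0,0,-0.188],"claw":0.8}]}}

```text
clock: 2.52
tcp_pos: [0.4924, -0.0675, 0.2773]
orientation: [-2.346, -2.086, 0.003]
contact_force: [0.2, -0.4, 0.4]
grip_width: 0.0683
gripper_force: 0.0
```

{"method": "drive_tool", "body": {"rows": [{"offset":[0.85,-0.14,0.33],"rotation":[0,0,-0.188],"claw":0.8},{"offset":[0.85,-0.14,0.33],"rotation":[0,0,-0.188],"claw":0.8},{"offset":[0.85,-0.14,0.33],"rotation":[0,0,-0.188],"claw":0.8},{"offset":[0.85,-0.14,0.33],"rotation":[0,0,-0.188],"claw":0.8},{"offset":[0.85,-0.14,0.33],"rotation":[0,0,-0.188],"claw":0.8}]}}

```text
clock: 2.93
tcp_pos: [0.4879, 0.0607, 0.2281]
orientation: [-1.917, -2.487, 0.001]
contact_force: [0.3, -0.7, -0.2]
grip_width: 0.0685
gripper_force: 0.0
```

{"method": "drive_tool", "body": {"rows": [{"offset":[0.85,0.18,0.33],"rotation":[0,0,-0.188],"claw":0.8},{"offset":[0.85,0.18,0.33],"rotation":[0,0,-0.188],"claw":0.8},{"offset":[0.85,0.18,0.33],"rotation":[0,0,-0.188],"claw":0.8},{"offset":[0.85,0.18,0.33],"rotation":[0,0,-0.188],"claw":0.8},{"offset":[0.85,0.18,0.33],"rotation":[0,0,-0.188],"claw":0.8}]}}

```text
clock: 3.35
tcp_pos: [0.4827, 0.1907, 0.1786]
orientation: [-1.421, -2.8, 0.0]
contact_force: [-0.0, -0.3, 0.8]
grip_width: 0.0685
gripper_force: 0.0
```

{"method": "drive_tool", "body": {"rows": [{"offset":[0.72,0.48,0.33],"rotation":[0,0,-0.188],"claw":0.8},{"offset":[0.72,0.48,0.33],"rotation":[0,0,-0.188],"claw":0.8},{"offset":[0.72,0.48,0.33],"rotation":[0,0,-0.188],"claw":0.8},{"offset":[0.72,0.48,0.33],"rotation":[0,0,-0.188],"claw":0.8},{"offset":[0.72,0.48,0.33],"rotation":[0,0,-0.188],"claw":0.8},{"offset":[0.72,0.48,0.33],"rotation":[0,0,-0.188],"claw":0.8}]}}

```text
clock: 3.85
tcp_pos: [0.4789, 0.3169, 0.1297]
orientation: [0.881, 3.015, -0.003]
contact_force: [-0.1, -0.2, -0.2]
grip_width: 0.0685
gripper_force: 0.0
```

Run:
```python
from h import *
from bench import *
p,R=now();print(p)
f=grab_frame("wrist");P=cloud(f);P[f["z_map"]<=0]=9
im=f["frame"];cv2.imwrite("pics/w1.png",im[:,:,::-1])
hsv=cv2.cvtColor(im,cv2.COLOR_RGB2HSV)
m=(P[...,2]>.04)&(P[...,2]<.056)&(np.hypot(P[...,0]-.478,P[...,1]-.319)<.04)
q=P[m];print(len(q));r=q[q[:,2]>np.percentile(q[:,2],50)]
print("rim z",r[:,2].mean(),cv2.minEnclosingCircle(r[:,:2].astype(np.float32)))
chain(p,R,[((.478,.319,.026),pose(57.4))])
```

```text
[0.4789192  0.3169064  0.12969287]
711
rim z 0.04974724651812283 ((0.47685787081718445, 0.3205324709415436), 0.015633732080459595)
offset [0.014, 0.01, 0.691] rotation [-0.001, 0.001, 0.0]
```

View pics/w1.png

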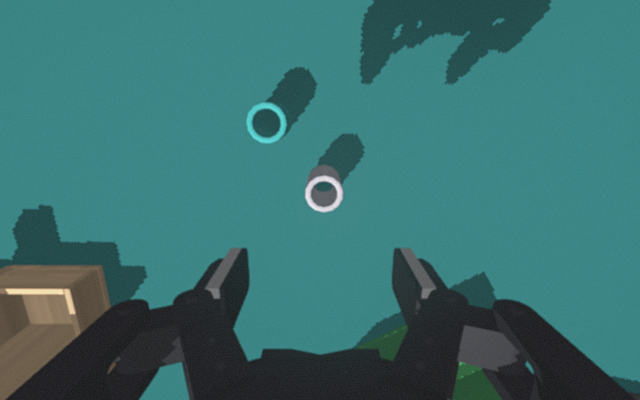

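The wrist view shows the grey sleeve at (324,193), centred between the fingers, with the teal tube at (266,123) clear of them. I descend and grip.

{"method": "drive_tool", "body": {"rows": [{"offset":[0.02,0.012,0.2],"rotation":[0,0,0],"claw":0.8},{"offset":[0.02,0.012,0.4],"rotation":[0,0,0],"claw":0.8},{"offset":[0.02,0.012,0.6],"rotation":[0,0,0],"claw":0.8},{"offset":[0.02,0.012,0.69],"rotation":[0,0,0],"claw":0.8},{"offset":[0.02,0.012,0.69],"rotation":[0,0,0],"claw":0.8},{"offset":[0.02,0.012,0.69],"rotation":[0,0,0],"claw":0.2},{"offset":[0.02,0.012,0.69],"rotation":[0,0,0],"claw":0.2},{"offset":[0.02,0.012,0.69],"rotation":[0,0,0],"claw":0.2},{"offset":[0.02,0.012,0.69],"rotation":[0,0,0],"claw":0.2},{"offset":[0.02,0.012,0.69],"rotation":[0,0,0],"claw":0.2},{"offset":[0.02,0.012,0.69],"rotation":[0,0,0],"claw":0.2}], "force": 50}}

```text
clock: 4.82
tcp_pos: [0.4754, 0.3232, 0.0273]
orientation: [0.874, 3.017, 0.001]
contact_force: [0.1, 0.6, -0.1]
grip_width: 0.0171
gripper_force: 0.0
```

{"method": "drive_tool", "body": {"rows": [{"offset":[0,0,-0.2],"rotation":[0,0,0],"claw":0.2},{"offset":[0,0,-0.45],"rotation":[0,0,0],"claw":0.2},{"offset":[0,0,-0.7],"rotation":[0,0,0],"claw":0.2},{"offset":[0,0,-0.95],"rotation":[0,0,0],"claw":0.2},{"offset":[0,0,-1],"rotation":[0,0,0],"claw":0.2},{"offset":[0,0,-1],"rotation":[0,0,0],"claw":0.2}]}}

```text
clock: 5.32
tcp_pos: [0.4765, 0.3246, 0.18]
orientation: [0.873, 3.013, 0.007]
contact_force: [-0.3, -0.3, -1.2]
grip_width: 0.0172
gripper_force: 0.0
```

Run:
```python
from h import *
from bench import *
p,R=now();o=get_obs();print(p,o["grip_width"],o["gripper_force"])
# refine tote pose from both clouds: faces of the tote
for n in ("scene","top"):
    P=np.load(n+"_c.npy")
    b=(265,360,145,235) if n=="scene" else (275,365,200,290)
    q=P[b[2]:b[3],b[0]:b[1]].reshape(-1,3);q=q[(q[:,2]>.01)&(q[:,2]<.13)]
    for dy in (56.4,57.4,58.4):
        a=np.radians(dy-180);tx=np.array([np.cos(a),np.sin(a)]);ty=np.array([-tx[1],tx[0]])
        u=q[:,:2]@tx;v=q[:,:2]@ty
        h=q[:,2]>.1
        w=h&(u<u.max()-.045)          # web top
        print(n,dy,"u",np.percentile(u,[.5,99.5]).round(4),"v",np.percentile(v,[.5,99.5]).round(4),"web v",np.percentile(v[w],[3,50,97]).round(4),w.sum())
```

```text
[0.47651354 0.3246226  0.18000506] 0.017211096174015502 0.0
scene 56.4 u [-0.2996 -0.1798] v [0.3199 0.4704] web v [0.3868 0.3977 0.4016] 211
scene 57.4 u [-0.2923 -0.1727] v [0.3244 0.4743] web v [0.3916 0.4023 0.4059] 212
scene 58.4 u [-0.2858 -0.1647] v [0.3286 0.4786] web v [0.3955 0.4065 0.4104] 214
top 56.4 u [-0.2972 -0.176 ] v [0.3175 0.4663] web v [0.3849 0.3913 0.3984] 149
top 57.4 u [-0.2903 -0.1694] v [0.3217 0.4706] web v [0.3892 0.3957 0.4026] 148
top 58.4 u [-0.2838 -0.1621] v [0.3256 0.4747] web v [0.3934 0.4001 0.407 ] 151
```

The fingers closed to 17 mm, so the sleeve was missed. I look again.

Run:
```python
from h import *
from bench import *
f=grab_frame("wrist");np.savez("w2.npz",**f);cv2.imwrite("pics/w2.png",f["frame"][:,:,::-1])
P=cloud(f)
for (u,v) in ((320,100),(100,100)): print(P[v,u])
```

```text
[4.10101528e-01 3.66693768e-01 2.90201273e-04]
[ 0.28582458  0.17035704 -0.00042052]
```

View pics/w2.png

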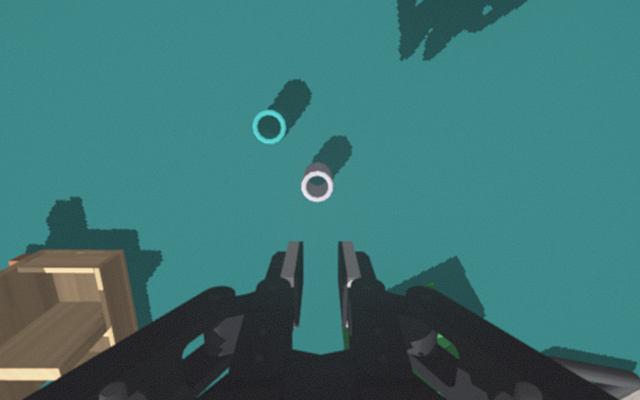

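The sleeve is still upright at (317,186), and the closed pads are just in front of it. I measure its position now.

Run:
```python
from h import *
from bench import *
p,R=now();print(p)
for n in ("wrist","top","scene"):
    f=grab_frame(n) if n!="wrist" else np.load("w2.npz");P=cloud(f);P[f["z_map"]<=0]=9
    m=(P[...,2]>.046)&(P[...,2]<.056)&(np.hypot(P[...,0]-.478,P[...,1]-.32)<.045)
    q=P[m];c=cv2.minEnclosingCircle(q[:,:2].astype(np.float32));print(n,len(q),c,q[:,2].mean())
    if n=="wrist":
        d=np.array([*c[0],.05])-p;print("in tool frame mm",R.inv().apply(d)*1000)
        v,u=np.nonzero(m);print(u.mean(),v.mean())
    # finger points: near the tool, above
    if n=="wrist":
        g=P.reshape(-1,3);t=R.inv().apply(g-p)*1000;k=(np.abs(t[:,0])<60)&(np.abs(t[:,1])<60)&(t[:,2]>-70)&(t[:,2]<25)
        t=t[k];print("pts near",k.sum(),np.percentile(t,[0,5,50,95,100],axis=0).round(1))
        k2=t[:,2]>-15;print(np.percentile(t[k2],[0,10,50,90,100],axis=0).round(1))
```

```text
[0.47554477 0.32331573 0.17754914]
wrist 429 ((0.4771968424320221, 0.32070112228393555), 0.0158885195851326) 0.049195339581701955
in tool frame mm [ -2.59529417  -1.57132065 127.55055113]
317.26806526806524 185.1911421911422
pts near 2942 [[-11.6 -24.  -70. ]
 [ -7.9 -18.9 -68.9]
 [  6.9  -7.8 -56.3]
 [ 10.9  20.2 -37.3]
 [ 11.6  22.8 -31.2]]Traceback (most recent call last):
  File "<stdin>", line 15, in <module>
    return _quantile_unchecked(
        a, q, axis, out, overwrite_input, method, keepdims, weights)
    return _ureduce(a,
                    func=_quantile_ureduce_func,
    ...<5 lines>...
                    overwrite_input=overwrite_input,
                    method=method)
    r = func(a, **kwargs)
    result = _quantile(arr,
                       quantiles=q,
    ...<2 lines>...
                       out=out,
                       weights=wgt)
    slices_having_nans = np.isnan(arr[-1, ...])
                                  ~~~^^^^^^^^^
IndexError: index -1 is out of bounds for axis 0 with size 0
```

Run:
```python
from h import *
from bench import *
p,R=now();print(p)
f=grab_frame("scene");P=cloud(f);P[f["z_map"]<=0]=9
t=R.inv().apply(P.reshape(-1,3)-p)*1000
k=(np.abs(t[:,0])<30)&(np.abs(t[:,1])<45)&(t[:,2]<60)&(t[:,2]>-80);t=t[k]
print(k.sum());
for z in range(-80,60,8):
    s=t[(t[:,2]>=z)&(t[:,2]<z+8)]
    if len(s):print(z,len(s),s.min(0).round(),s.max(0).round())
f=grab_frame("top");P=cloud(f)
m=(P[...,2]>.046)&(P[...,2]<.056)&(np.hypot(P[...,0]-.478,P[...,1]-.32)<.045);print(m.sum())
```

```text
[0.47554477 0.32331573 0.17754914]
302
-80 88 [-16. -41. -80.] [ 10.  39. -72.]
-72 40 [-16. -30. -72.] [  6.  25. -64.]
-64 50 [-15. -23. -64.] [  4.  21. -56.]
-56 45 [-17. -23. -56.] [  4.  21. -48.]
-48 42 [-16. -23. -48.] [  7.  20. -40.]
-40 32 [-15. -21. -39.] [ 10.  19. -32.]
-32 5 [-12. -16. -32.] [ -5.  14. -30.]
3
```

The scene depth agrees: the real fingertips end about 31 mm short of the reported TCP. That explains the miss. I go about 33 mm deeper.

{"method": "drive_tool", "body": {"rows": [{"offset":[-0.017,-0.01,0],"rotation":[0,0,0],"claw":0.8},{"offset":[-0.017,-0.01,0.2],"rotation":[0,0,0],"claw":0.8},{"offset":[-0.017,-0.01,0.4],"rotation":[0,0,0],"claw":0.8},{"offset":[-0.017,-0.01,0.6],"rotation":[0,0,0],"claw":0.8},{"offset":[-0.017,-0.01,0.78],"rotation":[0,0,0],"claw":0.8},{"offset":[-0.017,-0.01,0.78],"rotation":[0,0,0],"claw":0.8}]}}

```text
clock: 5.97
tcp_pos: [0.4727, 0.3166, 0.0531]
orientation: [-0.871, -3.011, 0.014]
contact_force: [0.1, 0.2, 0.1]
grip_width: 0.0687
gripper_force: 0.0
```

{"method": "drive_tool", "body": {"rows": [{"offset":[0,0,0.15],"rotation":[0,0,0],"claw":0.8},{"offset":[0,0,0.3],"rotation":[0,0,0],"claw":0.8},{"offset":[0,0,0.45],"rotation":[0,0,0],"claw":0.8},{"offset":[0,0,0.45],"rotation":[0,0,0],"claw":0.8},{"offset":[0,0,0.45],"rotation":[0,0,0],"claw":0.2},{"offset":[0,0,0.45],"rotation":[0,0,0],"claw":0.2},{"offset":[0,0,0.45],"rotation":[0,0,0],"claw":0.2},{"offset":[0,0,0.45],"rotation":[0,0,0],"claw":0.2},{"offset":[0,0,0.45],"rotation":[0,0,0],"claw":0.2},{"offset":[0,0,0.45],"rotation":[0,0,0],"claw":0.2}]}}

```text
clock: 6.8
tcp_pos: [0.4774, 0.3214, -0.0059]
orientation: [0.874, 3.016, 0.004]
contact_force: [-0.4, -0.5, 6.8]
grip_width: 0.0308
gripper_force: 49.5
```

Gripped at 31 mm. Next I lift and carry it over the tote's +y compartment.

{"method": "drive_tool", "body": {"rows": [{"offset":[0,0,-0.2],"rotation":[0,0,0],"claw":0.2},{"offset":[0,0,-0.45],"rotation":[0,0,0],"claw":0.2},{"offset":[0,0,-0.7],"rotation":[0,0,0],"claw":0.2},{"offset":[0,0,-0.95],"rotation":[0,0,0],"claw":0.2},{"offset":[0,0,-1],"rotation":[0,0,0],"claw":0.2},{"offset":[0,0,-1],"rotation":[0,0,0],"claw":0.2},{"offset":[0,0,-1],"rotation":[0,0,0],"claw":0.2}]}}

```text
clock: 7.38
tcp_pos: [0.4765, 0.3198, 0.1423]
orientation: [0.874, 3.016, -0.0]
contact_force: [-0.6, -0.3, -2.0]
grip_width: 0.0308
gripper_force: 50.1
```

Run:
```python
from h import *
from bench import *
p,R=now();o=get_obs();print(p,o["grip_width"],o["gripper_force"],o["contact_force"])
D=np.array([.5022,-.0268,.155])
chain(p,R,[(p+(D-p)*i/3,pose(57.4)) for i in (1,2,3)])
```

```text
[0.4765411  0.31984509 0.14225804] 0.030845774357058438 50.09337544441223 [-0.64334711 -0.34646699 -2.03026195]
offset [-0.46, -0.62, -0.028] rotation [0.0, 0.001, 0.002]
offset [-0.463, -0.619, -0.029] rotation [0.0, -0.0, 0.0]
offset [-0.462, -0.619, -0.029] rotation [0.0, -0.0, 0.0]
```

{"method": "drive_tool", "body": {"rows": [{"offset":[-0.12,-0.15,-0.03],"rotation":[0,0,0],"claw":0.2},{"offset":[-0.23,-0.31,-0.03],"rotation":[0,0,0],"claw":0.2},{"offset":[-0.35,-0.46,-0.03],"rotation":[0,0,0],"claw":0.2},{"offset":[-0.46,-0.62,-0.03],"rotation":[0,0,0],"claw":0.2},{"offset":[-0.58,-0.77,-0.03],"rotation":[0,0,0],"claw":0.2},{"offset":[-0.69,-0.93,-0.03],"rotation":[0,0,0],"claw":0.2}]}}

```text
clock: 7.88
tcp_pos: [0.4881, 0.145, 0.1445]
orientation: [-0.873, -3.015, 0.003]
contact_force: [0.5, -0.8, -1.1]
grip_width: 0.0307
gripper_force: 50.1
```

{"method": "drive_tool", "body": {"rows": [{"offset":[-0.12,-0.15,-0.03],"rotation":[0,0,0],"claw":0.2},{"offset":[-0.23,-0.31,-0.06],"rotation":[0,0,0],"claw":0.2},{"offset":[-0.35,-0.46,-0.06],"rotation":[0,0,0],"claw":0.2},{"offset":[-0.46,-0.62,-0.06],"rotation":[0,0,0],"claw":0.2},{"offset":[-0.58,-0.77,-0.06],"rotation":[0,0,0],"claw":0.2},{"offset":[-0.69,-0.93,-0.06],"rotation":[0,0,0],"claw":0.2},{"offset":[-0.69,-0.93,-0.06],"rotation":[0,0,0],"claw":0.2},{"offset":[-0.69,-0.93,-0.06],"rotation":[0,0,0],"claw":0.2}]}}

```text
clock: 8.55
tcp_pos: [0.5007, -0.0284, 0.1535]
orientation: [-0.879, -3.012, 0.002]
contact_force: [-0.0, 0.9, -1.9]
grip_width: 0.0311
gripper_force: 50.2
```

Run:
```python
from h import *
from bench import *
p,R=now();o=get_obs();print(p,o["grip_width"],o["gripper_force"])
f=grab_frame("wrist");cv2.imwrite("pics/w3.png",f["frame"][:,:,::-1]);np.savez("w3.npz",**f)
P=cloud(f);P[f["z_map"]<=0]=9
# tote from wrist view: web top pts in tote frame
a=np.radians(57.4-180);tx=np.array([np.cos(a),np.sin(a)]);ty=np.array([-tx[1],tx[0]])
q=P.reshape(-1,3);r=q[:,:2]-[.4653,-.0103];u=r@tx*1000;v=r@ty*1000
k=(np.abs(u)<90)&(np.abs(v)<95)&(q[:,2]<.118)&(q[:,2]>.1)
print("tops",k.sum(),np.percentile(u[k],[1,99]),np.percentile(v[k],[1,99]))
k=(np.abs(u)<90)&(np.abs(v)<95)&(q[:,2]<.05)&(q[:,2]>.035)
print("walls",k.sum(),np.percentile(u[k],[1,99]),np.percentile(v[k],[1,99]))
chain(p,R,[((.5022,-.0268,.016),pose(57.4))])
```

```text
[ 0.50069792 -0.0284136   0.15354594] 0.031086380173518575 50.1812419295311
tops 12537 [-39.83284727  67.627502  ] [-72.49970679  67.9911971 ]
walls 3060 [-49.80202551  38.17302376] [-75.67272944  73.23955811]
offset [-0.006, 0.016, 0.917] rotation [-0.001, -0.002, 0.0]
```

View pics/w3.png

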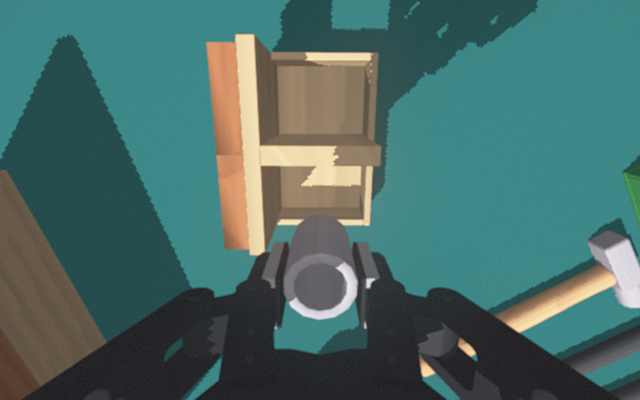

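The wrist view shows the tote's web at (320,155) and the sleeve held at (320,265). The tote pose agrees to about 1 mm, so I lower and release.

{"method": "drive_tool", "body": {"rows": [{"offset":[0,0.01,0.2],"rotation":[0,0,0],"claw":0.2},{"offset":[0,0.01,0.4],"rotation":[0,0,0],"claw":0.2},{"offset":[0,0.01,0.6],"rotation":[0,0,0],"claw":0.2},{"offset":[0,0.01,0.75],"rotation":[0,0,0],"claw":0.2},{"offset":[0,0.01,0.85],"rotation":[0,0,0],"claw":0.2},{"offset":[0,0.01,0.92],"rotation":[0,0,0],"claw":0.2},{"offset":[0,0.01,0.92],"rotation":[0,0,0],"claw":0.2},{"offset":[0,0.01,0.92],"rotation":[0,0,0],"claw":0.2}]}}

```text
clock: 9.27
tcp_pos: [0.5024, -0.0233, 0.0172]
orientation: [-0.87, -3.017, -0.001]
contact_force: [0.4, 2.3, -0.9]
grip_width: 0.0311
gripper_force: 54.9
```

{"method": "drive_tool", "body": {"rows": [{"offset":[0,0,0],"rotation":[0,0,0],"claw":0.46},{"offset":[0,0,0],"rotation":[0,0,0],"claw":0.46},{"offset":[0,0,0],"rotation":[0,0,0],"claw":0.46},{"offset":[0,0,0],"rotation":[0,0,0],"claw":0.46},{"offset":[0,0,-0.2],"rotation":[0,0,0],"claw":0.46},{"offset":[0,0,-0.4],"rotation":[0,0,0],"claw":0.46},{"offset":[0,0,-0.65],"rotation":[0,0,0],"claw":0.46},{"offset":[0,0,-0.9],"rotation":[0,0,0],"claw":0.46},{"offset":[0,0,-1],"rotation":[0,0,0],"claw":0.46},{"offset":[0,0,-1],"rotation":[0,0,0],"claw":0.46}]}}

```text
clock: 10.1
tcp_pos: [0.5051, -0.0257, 0.1716]
orientation: [0.874, 3.011, -0.001]
contact_force: [0.3, -0.1, 0.3]
grip_width: 0.0394
gripper_force: 0.0
```

```bash
cat > tote.py <<'E'
from h import *
from bench import *
f=grab_frame("wrist")
P=cloud(f);P[f["z_map"]<=0]=9
a=np.radians(57.4-180);tx=np.array([np.cos(a),np.sin(a)]);ty=np.array([-tx[1],tx[0]])
q=P.reshape(-1,3);r=q[:,:2]-[.4653,-.0103];u=r@tx*1000;v=r@ty*1000
k=(np.abs(u)<90)&(np.abs(v)<95)&(q[:,2]<.118)&(q[:,2]>.1)
print("tops",k.sum(),np.percentile(u[k],[1,99]),np.percentile(v[k],[1,99]))
w=k&(u<30); print("web",np.percentile(v[w],[2,98]), np.polyfit(u[w],v[w],1))
k=(np.abs(u)<90)&(np.abs(v)<95)&(q[:,2]<.05)&(q[:,2]>.035)
print("walls",k.sum(),np.percentile(u[k],[1,99]),np.percentile(v[k],[1,99]))
for lo,hi in ((.05,.062),(.03,.05),(.02,.04)):
    k=(u>-42)&(u<36)&(v>10)&(v<66)&(q[:,2]<hi)&(q[:,2]>lo)
    if k.sum():print("in +y",lo,k.sum(),np.median(u[k]),np.median(v[k]))
E
python3 - <<'E'
from tote import *
cv2.imwrite("pics/w4.png",f["frame"][:,:,::-1])
p,R=now();o=get_obs();print(p,o["grip_width"])
W=np.array([.4653,-.0103])-.003*tx
chain(p,R,[((*W,.165),pose(12.4)),((*W,.165),pose(-32.6))])
E
```

```text
tops 10908 [-32.96861914  77.3992723 ] [-70.43405924  69.75732337]
web [-3.42710956 13.61923858] [-0.08799941  4.53027699]
walls 3093 [-47.63927888  49.88186212] [-71.41743066  81.05771254]
in +y 0.05 497 -4.852497584140774 40.56365967453447
in +y 0.03 492 -33.406819949028005 46.368066755316846
in +y 0.02 222 -10.82455717665442 48.767901101326956
[ 0.50376199 -0.0259843   0.16933964] 0.03928532030420459
offset [0.273, -0.029, 0.028] rotation [0.001, 0.002, 0.394]
offset [-0.0, 0.0, -0.0] rotation [-0.0, 0.0, 0.393]
```

View pics/w4.png

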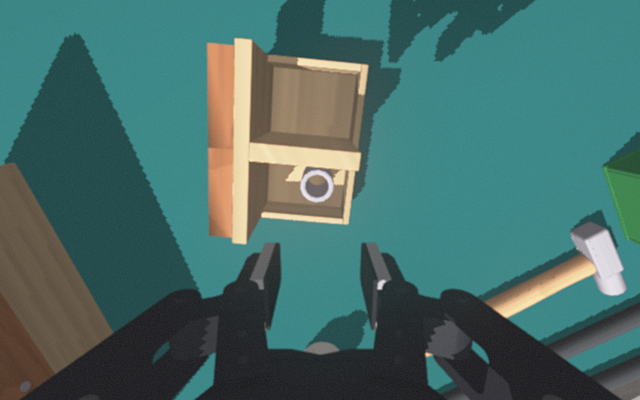

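The sleeve stands in the +y compartment at (317,185). The tote was nudged a few mm and turned, so I re-measure its pose.

```bash
cat > fit.py <<'E'
from h import *
from bench import *
def fit(n,show=True):
    f=grab_frame(n);P=cloud(f);P[f["z_map"]<=0]=9;q=P.reshape(-1,3)
    k=(np.hypot(q[:,0]-.46,q[:,1]+.02)<.14)&(q[:,2]>.102)&(q[:,2]<.117)
    m=np.zeros(k.size,np.uint8);m[k]=1;m=cv2.morphologyEx(m.reshape(400,640),cv2.MORPH_OPEN,np.ones((3,3)))
    nb,lab,st,_=cv2.connectedComponentsWithStats(m);i=1+np.argmax(st[1:,4]);
    r=cv2.minAreaRect(P[lab==i][:,:2].astype(np.float32));print(n,st[i],r)
    return r
E
python3 - <<'E'
from fit import *
for n in ("wrist","top","scene"): fit(n)
print(now()[0])
E
```

```text
wrist [  208    39   155   207 10888] ((0.457918256521225, -0.02801460027694702), (0.1123107299208641, 0.14933978021144867), 52.34397506713867)
top [316 263  12  13 105] ((0.38791242241859436, -0.022517330944538116), (0.028724923729896545, 0.03102697804570198), 88.99552154541016)
scene [272 153  57  31 679] ((0.438183069229126, -0.049761027097702026), (0.12604068219661713, 0.13219565153121948), 2.584512710571289)
[ 0.50174444 -0.02563901  0.16635693]
```

Run:
```python
from h import *
p,R=now();chain(p,R,[((.4671,-.0161,.15),pose(-37.66)),((.4671,-.0161,.046),pose(-37.66))])
```

```text
offset [0.229, -0.07, 0.11] rotation [-0.001, 0.0, 0.832]
offset [0.001, 0.0, 0.693] rotation [-0.0, 0.0, -0.0]
```

{"method": "drive_tool", "body": {"rows": [{"offset":[0.05,-0.02,0],"rotation":[0,0,0.06],"claw":0.5},{"offset":[0.1,-0.04,0],"rotation":[0,0,0.12],"claw":0.5},{"offset":[0.15,-0.05,0],"rotation":[0,0,0.18],"claw":0.5},{"offset":[0.2,-0.06,0],"rotation":[0,0,0.24],"claw":0.5},{"offset":[0.229,-0.07,0],"rotation":[0,0,0.3],"claw":0.5},{"offset":[0.229,-0.07,0],"rotation":[0,0,0.36],"claw":0.5},{"offset":[0.229,-0.07,0],"rotation":[0,0,0.42],"claw":0.5},{"offset":[0.229,-0.07,0],"rotation":[0,0,0.48],"claw":0.5},{"offset":[0.229,-0.07,0],"rotation":[0,0,0.54],"claw":0.5},{"offset":[0.229,-0.07,0],"rotation":[0,0,0.6],"claw":0.5},{"offset":[0.229,-0.07,0],"rotation":[0,0,0.66],"claw":0.5},{"offset":[0.229,-0.07,0],"rotation":[0,0,0.72],"claw":0.5},{"offset":[0.229,-0.07,0.05],"rotation":[0,0,0.78],"claw":0.5},{"offset":[0.229,-0.07,0.11],"rotation":[0,0,0.832],"claw":0.5},{"offset":[0.229,-0.07,0.11],"rotation":[0,0,0.832],"claw":0.5},{"offset":[0.229,-0.07,0.11],"rotation":[0,0,0.832],"claw":0.5},{"offset":[0.229,-0.07,0.11],"rotation":[0,0,0.832],"claw":0.5}]}}

```text
clock: 11.72
tcp_pos: [0.468, -0.0153, 0.1507]
orientation: [-2.816, -1.39, 0.002]
contact_force: [-0.9, 0.2, 0.6]
grip_width: 0.0427
gripper_force: 0.0
```

Run:
```python
from fit import *
fit("wrist")
p,R=now();print(p);chain(p,R,[((.4671,-.0161,.046),pose(-37.66))])
```

```text
wrist [ 274  155   94  146 5540] ((0.4588901400566101, -0.028645604848861694), (0.11252421885728836, 0.07201752066612244), 52.28474044799805)
[ 0.46828148 -0.01527898  0.15099238]
offset [-0.009, -0.003, 0.7] rotation [-0.0, 0.0, 0.001]
```

{"method": "drive_tool", "body": {"rows": [{"offset":[-0.009,0,0.2],"rotation":[0,0,0],"claw":0.5},{"offset":[-0.009,0,0.4],"rotation":[0,0,0],"claw":0.5},{"offset":[-0.009,0,0.6],"rotation":[0,0,0],"claw":0.5},{"offset":[-0.009,0,0.7],"rotation":[0,0,0],"claw":0.5},{"offset":[-0.009,0,0.7],"rotation":[0,0,0],"claw":0.5},{"offset":[-0.009,0,0.7],"rotation":[0,0,0],"claw":0.05},{"offset":[-0.009,0,0.7],"rotation":[0,0,0],"claw":0.05},{"offset":[-0.009,0,0.7],"rotation":[0,0,0],"claw":0.05},{"offset":[-0.009,0,0.7],"rotation":[0,0,0],"claw":0.05},{"offset":[-0.009,0,0.7],"rotation":[0,0,0],"claw":0.05},{"offset":[-0.009,0,0.7],"rotation":[0,0,0],"claw":0.05},{"offset":[-0.009,0,0.7],"rotation":[0,0,0],"claw":0.05},{"offset":[-0.009,0,0.7],"rotation":[0,0,0],"claw":0.05}], "force": 110}}

```text
clock: 12.85
tcp_pos: [0.4687, -0.0162, 0.0476]
orientation: [2.818, 1.385, 0.003]
contact_force: [-1.8, 1.2, 8.1]
grip_width: 0.013
gripper_force: 108.5
```

Run:
```python
from fit import *
p,R=now();o=get_obs();print(p,R.as_rotvec(),o["grip_width"],o["gripper_force"],o["contact_force"],R.as_matrix()[:,1])
fit("wrist")
```

```text
[ 0.46868992 -0.0161506   0.04764544] [2.8181977  1.385374   0.00347207] 0.013001243920365054 108.45125913619995 [-1.84123103  1.19781116  8.11068607] [ 0.79181557 -0.61075654  0.00213169]
wrist [ 271  192  100  162 6900] ((0.4736846089363098, -0.011181972920894623), (0.06611259281635284, 0.037138666957616806), 30.906339645385742)
```

The web is gripped at 13 mm with 108 N. I work out the lift, carry and board-frame poses.

```bash
cat > hang.py <<'E'
from h import *
BF=np.array([.4965,-.3518,0]); BYAW=-105.9; TC=np.array([-.004,0,.0476]) # TCP in tote frame
def Rb(): return Ro.from_euler('z',BYAW,degrees=True)
TT=Ro.from_matrix(np.diag([-1.,1,-1]))  # tool axes in tote
def tote_target(o_b,th):
    """tote origin in board frame, tilt deg -> tool pose"""
    Rt=Rb()*Ro.from_euler('y',th,degrees=True); return BF+Rb().apply(o_b)+Rt.apply(TC),Rt*TT
def edge_target(ex,y,ez,th):
    o=np.array([ex,y,ez])-Ro.from_euler('y',th,degrees=True).apply([.068,0,.072]); return tote_target(o,th)
E
python3 - <<'E'
from hang import *
P=np.load("scene_c.npy");b=(100,215,105,280)
q=P[b[2]:b[3],b[0]:b[1]].reshape(-1,3)
r=Rb().inv().apply(q-BF)
for z0,z1 in ((.165,.2),(.03,.09),(.11,.15)):
    k=(r[:,2]>z0)&(r[:,2]<z1)&(np.abs(r[:,0])<.04)&(np.abs(r[:,1])<.14)
    c=np.polyfit(r[k,1],r[k,0],1);print(z0,k.sum(),"x mean mm",r[k,0].mean()*1e3,"slope deg",np.degrees(c[0]))
k=np.abs(r[:,0])<.03
print("y extents",np.percentile(r[k&(r[:,2]>.17),1],[.5,99.5]))
p,R=now()
p1=p+[0,0,.12]
h=tote_target(np.array([-.15,-.02,.125]),0);mid=p1+(h[0]-p1)/2
chain(p,R,[(p1,R),(mid,pose(-27)),h])
E
```

```text
0.165 1047 x mean mm 0.603869468157058 slope deg 0.008011942521028218
0.03 988 x mean mm 0.6095546914312279 slope deg 0.01877614427090349
0.11 1463 x mean mm -15.431493116736178 slope deg 0.08852006584819665
y extents [-0.18447669  0.19230084]
offset [0.001, 0.002, -0.8] rotation [0.0, 0.0, 0.0]
offset [-0.377, 0.504, -0.016] rotation [0.001, -0.001, -0.093]
offset [-0.464, 0.426, -0.016] rotation [0.0, 0.0, -0.097]
```

{"method": "drive_tool", "body": {"rows": [{"offset":[0,0,-0.1],"rotation":[0,0,0],"claw":0.05},{"offset":[0,0,-0.25],"rotation":[0,0,0],"claw":0.05},{"offset":[0,0,-0.4],"rotation":[0,0,0],"claw":0.05},{"offset":[0,0,-0.55],"rotation":[0,0,0],"claw":0.05},{"offset":[0,0,-0.7],"rotation":[0,0,0],"claw":0.05},{"offset":[0,0,-0.8],"rotation":[0,0,0],"claw":0.05},{"offset":[0,0,-0.8],"rotation":[0,0,0],"claw":0.05}]}}

```text
clock: 13.48
tcp_pos: [0.4694, -0.0164, 0.1691]
orientation: [2.816, 1.384, 0.008]
contact_force: [1.9, 1.4, -7.6]
grip_width: 0.0123
gripper_force: 108.0
```

{"method": "drive_tool", "body": {"rows": [{"offset":[-0.08,0.1,0],"rotation":[0,0,-0.02],"claw":0.05},{"offset":[-0.16,0.2,0],"rotation":[0,0,-0.04],"claw":0.05},{"offset":[-0.24,0.3,-0.01],"rotation":[0,0,-0.06],"claw":0.05},{"offset":[-0.32,0.41,-0.016],"rotation":[0,0,-0.08],"claw":0.05},{"offset":[-0.377,0.504,-0.016],"rotation":[0,0,-0.093],"claw":0.05},{"offset":[-0.377,0.504,-0.016],"rotation":[0,0,-0.093],"claw":0.05}]}}

```text
clock: 13.98
tcp_pos: [0.4926, -0.1117, 0.167]
orientation: [2.681, 1.636, -0.003]
contact_force: [-0.0, 0.8, -6.4]
grip_width: 0.0129
gripper_force: 108.3
```

{"method": "drive_tool", "body": {"rows": [{"offset":[-0.09,0.08,0],"rotation":[0,0,-0.02],"claw":0.05},{"offset":[-0.18,0.17,0],"rotation":[0,0,-0.04],"claw":0.05},{"offset":[-0.27,0.25,-0.01],"rotation":[0,0,-0.06],"claw":0.05},{"offset":[-0.36,0.33,-0.016],"rotation":[0,0,-0.08],"claw":0.05},{"offset":[-0.464,0.426,-0.016],"rotation":[0,0,-0.097],"claw":0.05},{"offset":[-0.464,0.426,-0.016],"rotation":[0,0,-0.097],"claw":0.05},{"offset":[-0.464,0.426,-0.016],"rotation":[0,0,-0.097],"claw":0.05}]}}

```text
clock: 14.57
tcp_pos: [0.517, -0.1996, 0.1692]
orientation: [-2.508, -1.888, 0.002]
contact_force: [-0.7, 0.6, -6.7]
grip_width: 0.0125
gripper_force: 108.5
```

```bash
cat > meas.py <<'E'
from hang import *
from bench import *
def meas(pic=None):
    """tote + board as seen; predicted tote frame from tool, residual views"""
    p,R=now();o=get_obs()
    Rt=R*TT.inv();org=p-Rt.apply(TC)
    ob=Rb().inv().apply(org-BF);e=(Rb().inv()*Rt).as_euler('yxz',degrees=True)
    eb=Rb().inv().apply(org+Rt.apply([.068,0,.072])-BF);sb=Rb().inv().apply(org+Rt.apply([.072,0,.02])-BF)
    print("pred origin_b",(ob*1e3).round(1),"tilt,roll,yaw",e.round(2),"edge",(eb*1e3).round(1),"spacer",(sb*1e3).round(1),"F",np.round(o["contact_force"],1),"w",round(o["grip_width"],4),"gf",round(o["gripper_force"]),"t",o["clock"])
    for n in ("top","scene"):
        f=grab_frame(n);P=cloud(f);P[f["z_map"]<=0]=9;q=P.reshape(-1,3)
        if pic==n: cv2.imwrite(f"pics/{n}_{o['clock']:.1f}.png",f["frame"][:,:,::-1])
        t=Rt.inv().apply(q-org)*1e3; b=Rb().inv().apply(q-BF)*1e3
        near=(t[:,0]>-70)&(t[:,0]<90)&(np.abs(t[:,1])<95)&(b[:,0]<-26)
        T=near&(np.abs(t[:,2]-110)<9)&(t[:,0]>41)&(t[:,0]<63)&(np.abs(t[:,1])<62)
        F=near&(np.abs(t[:,0]+50)<10)&(t[:,2]>8)&(t[:,2]<40)&(np.abs(t[:,1])<65)
        for nm,k,ax,ot in (("top z(110)",T,2,(0,1)),("front x(-50)",F,0,(2,1))):
            if k.sum()>30:
                A=np.c_[t[k][:,ot],np.ones(k.sum())];c=np.linalg.lstsq(A,t[k,ax],rcond=None)[0]
                print(n,nm,k.sum(),"median",np.median(t[k,ax]).round(1),"slopes deg",np.degrees(c[:2]).round(2))
        k=near&(t[:,2]>100)&(t[:,2]<120)&(t[:,0]>41)
        if k.sum()>30:print(n,"y ext",np.percentile(t[k,1],[1,99]).round(1),"x ext",np.percentile(t[k,0],[1,99]).round(1))
        k=(np.abs(b[:,0])<15)&(b[:,2]>170)&(b[:,2]<200)&(np.abs(b[:,1])<170)
        if k.sum()>30:print(n,"board face x",np.median(b[k,0]).round(1))
E
python3 -c "
from meas import *
meas('scene')"; ls pics
```

```text
pred origin_b [-148.   -22.1  121.6] tilt,roll,yaw [ 0.   -0.15 -0.15] edge [-80.  -22.1 193.6] spacer [-76.  -22.3 141.6] F [-0.7  0.6 -6.7] w 0.0125 gf 108 t 14.5667
top front x(-50) 55 median -49.5 slopes deg [-2.27  0.36]
top board face x 0.9
scene top z(110) 238 median 109.3 slopes deg [ 0.13 -0.07]
scene front x(-50) 249 median -51.0 slopes deg [ 0.93 -0.08]
scene y ext [-65.4  75.2] x ext [41.1 67.3]
scene board face x 0.6
crop0.png
crop_s.png
crop_t.png
scene0.png
scene_14.6.png
top0.png
w1.png
w2.png
w3.png
w4.png
```

Tote in hand agrees with the prediction to about 1 mm. Next: tip, approach and hook.

Run:
```python
from hang import *
p,R=now()
w=[edge_target(-.06,-.02,.182,24),edge_target(-.0195,-.02,.178,24),edge_target(-.0195,-.02,.1605,24)]
for q in w: print(q[0].round(3))
chain(p,R,w)
```

```text
[ 0.514 -0.216  0.189]
[ 0.503 -0.255  0.185]
[ 0.503 -0.255  0.167]
offset [-0.123, 0.016, -0.129] rotation [-0.001, 0.209, 0.0]
offset [-0.258, -0.0, -0.086] rotation [-0.0, 0.0, 0.0]
offset [-0.047, -0.0, 0.107] rotation [-0.0, 0.0, 0.0]
```

{"method": "drive_tool", "body": {"rows": [{"offset":[-0.02,0,-0.04],"rotation":[0,0.03,0],"claw":0.05},{"offset":[-0.04,0,-0.07],"rotation":[0,0.06,0],"claw":0.05},{"offset":[-0.06,0.01,-0.1],"rotation":[0,0.09,0],"claw":0.05},{"offset":[-0.08,0.01,-0.129],"rotation":[0,0.12,0],"claw":0.05},{"offset":[-0.1,0.016,-0.129],"rotation":[0,0.15,0],"claw":0.05},{"offset":[-0.123,0.016,-0.129],"rotation":[0,0.18,0],"claw":0.05},{"offset":[-0.123,0.016,-0.129],"rotation":[0,0.209,0],"claw":0.05},{"offset":[-0.123,0.016,-0.129],"rotation":[0,0.209,0],"claw":0.05},{"offset":[-0.123,0.016,-0.129],"rotation":[0,0.209,0],"claw":0.05}]}}

```text
clock: 15.42
tcp_pos: [0.5146, -0.217, 0.1892]
orientation: [-2.276, -1.716, -0.479]
contact_force: [-0.2, -0.4, -6.6]
grip_width: 0.0125
gripper_force: 108.5
```

```bash
python3 - <<'E'
from meas import *
meas("scene")
p,R=now()
chain(p,R,[edge_target(-.0195,-.02,.178,24),edge_target(-.0195,-.02,.1605,24)])
E
ls pics|grep scene
```

```text
pred origin_b [-150.2  -19.6  144.1] tilt,roll,yaw [23.87 -0.1  -0.03] edge [-58.8 -19.5 182.4] spacer [-76.2 -19.6 133.3] F [-0.2 -0.4 -6.6] w 0.0125 gf 108 t 15.4167
top top z(110) 61 median 111.3 slopes deg [-0.17 -0.59]
top front x(-50) 323 median -49.8 slopes deg [-0.28  0.07]
top y ext [-75.3  68.2] x ext [41.6 68.7]
top board face x 0.7
scene top z(110) 117 median 109.9 slopes deg [-0.32 -0.14]
scene front x(-50) 460 median -50.8 slopes deg [0.05 0.01]
scene y ext [-65.4  76.6] x ext [41.5 66.7]
scene board face x 0.6
offset [-0.267, -0.008, -0.079] rotation [-0.001, 0.001, 0.001]
offset [-0.048, -0.0, 0.107] rotation [0.0, 0.0, 0.0]
scene0.png
scene_14.6.png
scene_15.4.png
```

{"method": "drive_tool", "body": {"rows": [{"offset":[-0.05,0,-0.03],"rotation":[0,0,0],"claw":0.05},{"offset":[-0.1,0,-0.05],"rotation":[0,0,0],"claw":0.05},{"offset":[-0.16,0,-0.08],"rotation":[0,0,0],"claw":0.05},{"offset":[-0.21,0,-0.08],"rotation":[0,0,0],"claw":0.05},{"offset":[-0.265,0,-0.08],"rotation":[0,0,0],"claw":0.05},{"offset":[-0.265,0,-0.08],"rotation":[0,0,0],"claw":0.05},{"offset":[-0.265,0,-0.08],"rotation":[0,0,0],"claw":0.05}]}}

```text
clock: 16.1
tcp_pos: [0.5038, -0.257, 0.1845]
orientation: [-2.275, -1.716, -0.482]
contact_force: [0.5, -0.1, -7.1]
grip_width: 0.0123
gripper_force: 108.5
```

{"method": "drive_tool", "body": {"rows": [{"offset":[-0.012,0,0.027],"rotation":[0,0,0],"claw":0.05},{"offset":[-0.024,0,0.053],"rotation":[0,0,0],"claw":0.05},{"offset":[-0.036,0,0.08],"rotation":[0,0,0],"claw":0.05},{"offset":[-0.048,0,0.107],"rotation":[0,0,0],"claw":0.05},{"offset":[-0.048,0,0.107],"rotation":[0,0,0],"claw":0.05},{"offset":[-0.048,0,0.107],"rotation":[0,0,0],"claw":0.05}]}}

```text
clock: 16.6
tcp_pos: [0.504, -0.2561, 0.1671]
orientation: [-2.274, -1.718, -0.482]
contact_force: [0.1, 0.4, -7.2]
grip_width: 0.0125
gripper_force: 110.1
```

```bash
python3 - <<'E'
from meas import *
meas("scene")
p,R=now()
w=[(-.0165,.157,22),(-.0148,.1545,19),(-.0125,.152,16),(-.0105,.1495,13),(-.0085,.1475,10),(-.0065,.1455,6),(-.0055,.144,3),(-.005,.1435,0)]
for ex,ez,th in w:
    t=edge_target(ex,-.02,ez,th);o,r=step(p,R,*t);print(th,o.tolist(),r.tolist())
E
ls pics|grep scene
```

```text
pred origin_b [-109.8  -19.   122. ] tilt,roll,yaw [23.98 -0.05  0.05] edge [-18.4 -18.9 160.1] spacer [-35.9 -19.  111. ] F [ 0.1  0.4 -7.2] w 0.0125 gf 110 t 16.6
top front x(-50) 338 median -50.0 slopes deg [0.2  0.11]
top board face x 0.5
scene front x(-50) 470 median -49.3 slopes deg [ 0.17 -0.04]
scene board face x 0.4
22 [-0.026, -0.01, 0.034] [0.0, -0.017, 0.0]
19 [-0.053, -0.01, 0.07] [0.0, -0.043, 0.0]
16 [-0.085, -0.01, 0.103] [0.0, -0.069, 0.0]
13 [-0.117, -0.01, 0.136] [0.0, -0.096, 0.0]
10 [-0.148, -0.01, 0.165] [0.0, -0.122, 0.0]
6 [-0.186, -0.01, 0.201] [0.0, -0.157, 0.0]
3 [-0.212, -0.01, 0.228] [0.0, -0.183, 0.0]
0 [-0.234, -0.01, 0.25] [0.0, -0.209, 0.0]
scene0.png
scene_14.6.png
scene_15.4.png
scene_16.6.png
```

No contact so far and the pose is as predicted. I swing in to 13°.

{"method": "drive_tool", "body": {"rows": [{"offset":[-0.026,0,0.034],"rotation":[0,-0.017,0],"claw":0.05},{"offset":[-0.026,0,0.034],"rotation":[0,-0.017,0],"claw":0.05},{"offset":[-0.053,0,0.07],"rotation":[0,-0.043,0],"claw":0.05},{"offset":[-0.053,0,0.07],"rotation":[0,-0.043,0],"claw":0.05},{"offset":[-0.085,0,0.103],"rotation":[0,-0.069,0],"claw":0.05},{"offset":[-0.085,0,0.103],"rotation":[0,-0.069,0],"claw":0.05},{"offset":[-0.117,0,0.136],"rotation":[0,-0.096,0],"claw":0.05},{"offset":[-0.117,0,0.136],"rotation":[0,-0.096,0],"claw":0.05},{"offset":[-0.117,0,0.136],"rotation":[0,-0.096,0],"claw":0.05}]}}

```text
clock: 17.45
tcp_pos: [0.5024, -0.263, 0.1423]
orientation: [-2.386, -1.804, -0.274]
contact_force: [-0.5, 0.2, -4.1]
grip_width: 0.0125
gripper_force: 111.3
```

```bash
python3 - <<'E'
from meas import *
meas("scene")
p,R=now()
for ex,ez,th in [(-.0095,.1485,11.5),(-.0085,.1475,10),(-.0065,.1455,6),(-.0055,.144,3),(-.005,.1435,0)]:
    t=edge_target(ex,-.02,ez,th);o,r=step(p,R,*t);print(th,o.tolist(),r.tolist())
E
ls pics|grep scene|tail -1
```

```text
pred origin_b [-93.9 -18.6  95. ] tilt,roll,yaw [ 1.31e+01 -1.00e-02  1.00e-01] edge [-11.3 -18.5 149.7] spacer [-19.2 -18.5  98.2] F [-0.5  0.2 -4.1] w 0.0125 gf 111 t 17.45
top front x(-50) 210 median -49.6 slopes deg [-0.34  0.04]
top board face x 0.4
scene front x(-50) 390 median -48.8 slopes deg [-0.32  0.14]
scene y ext [ 7.2 76.9] x ext [41.1 44.9]
scene board face x 0.4
11.5 [-0.01, -0.009, 0.019] [-0.0, -0.014, -0.0]
10 [-0.023, -0.009, 0.036] [-0.0, -0.027, -0.0]
6 [-0.054, -0.009, 0.078] [-0.0, -0.062, -0.0]
3 [-0.074, -0.009, 0.11] [-0.0, -0.088, -0.0]
0 [-0.092, -0.009, 0.136] [-0.0, -0.114, -0.0]
scene_17.4.png
```

{"method": "drive_tool", "body": {"rows": [{"offset":[-0.01,0,0.02],"rotation":[0,-0.014,0],"claw":0.05},{"offset":[-0.023,0,0.036],"rotation":[0,-0.027,0],"claw":0.05},{"offset":[-0.023,0,0.038],"rotation":[0,-0.027,0],"claw":0.05},{"offset":[-0.038,0,0.06],"rotation":[0,-0.045,0],"claw":0.05},{"offset":[-0.054,0,0.08],"rotation":[0,-0.062,0],"claw":0.05},{"offset":[-0.054,0,0.08],"rotation":[0,-0.062,0],"claw":0.05}]}}

```text
clock: 18.05
tcp_pos: [0.5009, -0.2682, 0.1283]
orientation: [-2.454, -1.857, -0.124]
contact_force: [0.5, -1.1, -4.2]
grip_width: 0.0127
gripper_force: 111.4
```

Run:
```python
from meas import *
meas()
p,R=now()
for ex,ez,th in [(-.0055,.144,3),(-.005,.1435,0),(-.005,.142,0)]:
    t=edge_target(ex,-.02,ez,th);o,r=step(p,R,*t);print(th,o.tolist(),r.tolist())
```

```text
pred origin_b [-82.4 -18.7  80.5] tilt,roll,yaw [ 5.81 -0.01  0.12] edge [ -7.5 -18.5 145.2] spacer [ -8.8 -18.6  93.1] F [ 0.5 -1.1 -4.2] w 0.0127 gf 111 t 18.05
top front x(-50) 143 median -49.3 slopes deg [0.31 0.15]
top y ext [-75.  -22.4] x ext [41.3 45.1]
top board face x 0.3
scene top z(110) 33 median 109.7 slopes deg [15.49 -0.36]
scene front x(-50) 331 median -49.2 slopes deg [0.22 0.01]
scene y ext [-2.6 77.5] x ext [41.2 46. ]
scene board face x 0.4
3 [-0.02, -0.01, 0.032] [-0.0, -0.026, 0.0]
0 [-0.034, -0.01, 0.059] [-0.0, -0.052, 0.0]
0 [-0.035, -0.01, 0.069] [-0.0, -0.052, 0.0]
```

{"method": "drive_tool", "body": {"rows": [{"offset":[-0.01,0,0.016],"rotation":[0,-0.013,0],"claw":0.05},{"offset":[-0.02,0,0.032],"rotation":[0,-0.026,0],"claw":0.05},{"offset":[-0.02,0,0.032],"rotation":[0,-0.026,0],"claw":0.05},{"offset":[-0.028,0,0.046],"rotation":[0,-0.04,0],"claw":0.05},{"offset":[-0.036,0,0.059],"rotation":[0,-0.052,0],"claw":0.05},{"offset":[-0.036,0,0.069],"rotation":[0,-0.052,0],"claw":0.05},{"offset":[-0.036,0,0.069],"rotation":[0,-0.052,0],"claw":0.05},{"offset":[-0.036,0,0.069],"rotation":[0,-0.052,0],"claw":0.05}]}}

```text
clock: 18.82
tcp_pos: [0.4996, -0.2737, 0.1177]
orientation: [2.507, 1.891, -0.001]
contact_force: [-0.9, -0.9, -2.3]
grip_width: 0.0126
gripper_force: 111.5
```

```bash
python3 -c "
from meas import *
meas('scene')"; ls pics|grep scene|tail -1
```

```text
pred origin_b [-71.9 -18.4  70.2] tilt,roll,yaw [-0.06  0.03 -0.04] edge [ -3.9 -18.5 142.2] spacer [  0.1 -18.4  90.2] F [-0.9 -0.9 -2.3] w 0.0126 gf 112 t 18.8167
top front x(-50) 79 median -49.3 slopes deg [ 0.58 -0.07]
top y ext [-75.8 -29. ] x ext [41.2 45.9]
top board face x 0.6
scene top z(110) 38 median 109.3 slopes deg [-2.2  -0.17]
scene front x(-50) 290 median -49.5 slopes deg [0.32 0.08]
scene y ext [-1.8 75.9] x ext [41.3 45.9]
scene board face x 0.4
scene_18.8.png
```

Home per prediction: origin (-71.9, 70.2), edge (-3.9, 142.2), level. I release and retreat straight up.

{"method": "drive_tool", "body": {"rows": [{"offset":[0,0,0],"rotation":[0,0,0],"claw":0.3},{"offset":[0,0,0],"rotation":[0,0,0],"claw":0.5},{"offset":[0,0,0],"rotation":[0,0,0],"claw":0.5},{"offset":[0,0,0],"rotation":[0,0,0],"claw":0.5},{"offset":[0,0,-0.1],"rotation":[0,0,0],"claw":0.5},{"offset":[0,0,-0.25],"rotation":[0,0,0],"claw":0.5},{"offset":[0,0,-0.45],"rotation":[0,0,0],"claw":0.5},{"offset":[0,0,-0.7],"rotation":[0,0,0],"claw":0.5},{"offset":[0,0,-0.95],"rotation":[0,0,0],"claw":0.5},{"offset":[0,0,-0.95],"rotation":[0,0,0],"claw":0.5},{"offset":[0,0,-0.95],"rotation":[0,0,0],"claw":0.5}]}}

```text
clock: 19.83
tcp_pos: [0.5013, -0.2731, 0.2627]
orientation: [2.502, 1.89, 0.001]
contact_force: [-0.4, 0.7, -1.3]
grip_width: 0.043
gripper_force: 0.0
```

Run:
```python
from hang import *
from bench import *
im=[]
for n in ("scene","wrist"):
    f=grab_frame(n);P=cloud(f);P[f["z_map"]<=0]=9;b=Rb().inv().apply(P.reshape(-1,3)-BF)*1e3
    t=b-[-72,-18.5,70]
    F=(np.abs(t[:,0]+50)<12)&(t[:,2]>8)&(t[:,2]<40)&(np.abs(t[:,1])<65)
    T=(np.abs(t[:,2]-110)<12)&(t[:,0]>41)&(t[:,0]<63)&(np.abs(t[:,1])<62)
    for nm,k,ax,ot in (("top z",T,2,(0,1)),("front x",F,0,(2,1))):
        if k.sum()>30:
            c=np.linalg.lstsq(np.c_[t[k][:,ot],np.ones(k.sum())],t[k,ax],rcond=None)[0]
            print(n,nm,k.sum(),np.median(t[k,ax]).round(1),np.degrees(c[:2]).round(2))
    k=(t[:,2]>45)&(t[:,2]<62)&(t[:,0]>-42)&(t[:,0]<36)&(t[:,1]>10)&(t[:,1]<66);print("sleeve top",k.sum(),np.median(t[k],axis=0) if k.any() else "")
    im.append(f["frame"][:,:,::-1])
cv2.imwrite("pics/final.png",cv2.resize(np.hstack(im),(800,250)))
o=get_obs();print(o["contact_force"],o["clock"])
```

```text
scene top z 297 109.3 [ 0.51 -0.14]
scene front x 268 -49.4 [1.12 0.01]
sleeve top 141 [20.2075298  36.99231142 52.72187307]
wrist top z 2031 109.4 [0.17 0.02]
wrist front x 358 -50.2 [0.06 0.1 ]
sleeve top 499 [19.98004837 33.81788472 54.86682215]
[-0.92436672 -0.65673179 -0.16511901] 19.9333
```

View pics/final.png

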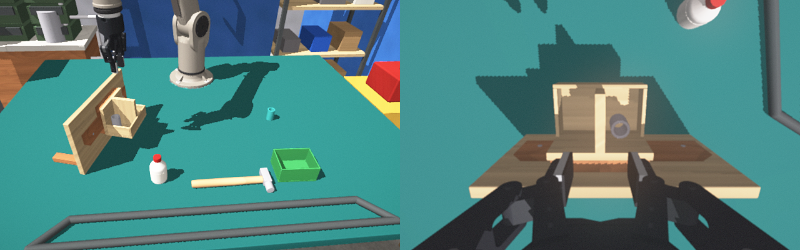

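The tote hangs level and home at left (120,115). The sleeve stands in its compartment at right (619,124), and the gripper is clear. I hand in.

```bash
python3 -c "
from bench import *
print(hand_in())"
```

```text
the job is handed in; nothing more can be done
None
```

The tote hangs level and fully home on the cleat with the steel sleeve standing in one compartment. The bin, hammer and bottle were not touched, and I handed the job in at about 20 s with no verdict shown.

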